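# Jack the sagging transfer flap up flush with its drilled collar

### The job

The hinged flap of the small transfer deck has sagged below the fixed deck, so canisters would catch on the step. Take the tommy bar from its rest and, with its bare steel end in the holes of the jack's collar, moving it back to another hole after each swing, turn the collar clockwise as seen from above until it comes up tight and the flap is flush with the fixed deck. Then lay the bar back in both saddles of its rest the way round it lay, and leave the canisters standing where they are on the deck.

Things in the scene. Friction and masses are not known exactly. Their poses are not given: they have to be found in the camera images.
- transfer_deck: Steel transfer deck on legs, top 112 mm above the bench. Origin on the bench under the axis of the jack standing in front of it; x to the deck's back, y to its left. Deck at x = 48 to 148 mm: fixed deck y = 24 to 214 mm, flap to its right (hinge at y = -200 mm), run-off plate to y = -250 mm. A flap lug 34 mm wide, 77 to 112 mm above the bench, reaches over the jack to x = -16 mm.
- collar_center (a point): Point on the jack's vertical axis at hole height, 55 mm above the bench. The collar is a steel ring, 80 mm across, 38 to 72 mm above the bench, with 8 equal radial holes 45 degrees apart at this height: 14 mm wide, countersunk to 18 mm at the mouth, 18 mm deep (floor 22 mm from the axis). A dark dot on its top stands over each hole. The bar's 10 mm end goes in loosely.
- hole_0 (a point): Centre of the mouth of one of the eight holes, 40 mm from the jack's axis; it turns with the collar. The other mouths lie at multiples of 45 degrees from it about the axis.
- collar (a joint): Rad the collar is turned clockwise seen from above: starts at 0.6 to 1.4, tight against a solid stop at 3.40 with the flap flush; a turn lifts the flap 18 mm at the jack. Needs about 0.25 N m (2 to 10 N on the bar); stays where left. The bar swings in front of the jack from right to left; up to 50 degrees to either side of the deck's -x is well clear of the deck, so take 2 or 3 swings.
- flap_edge (a point): Middle of the flap's free edge, on its top face: 6 to 9 mm below the fixed deck at the start.
- deck_edge (a point): Middle of the fixed deck's edge facing the flap, on its top face.
- tommy_bar: Straight tommy bar, 210 mm, 0.15 kg: 10 mm steel rod, its nose tapered to 6 mm over the last 6 mm, with a black ribbed sleeve 16 mm across on the other half. Origin on its axis at mid-length; x along the bar to the bare end (nose at +105 mm); the sleeve covers x = -105 to +5 mm. Take it across its axis from above, for example on the sleeve at x = -20 mm.
- bar_tip (a point): Centre of the nose of the bar's bare steel end.
- bar_tail (a point): Centre of the end of the bar's sleeve.
- bar_rest: Fixed rest at the right: dark plate 190 x 52 x 6 mm with two grey saddles (42 mm wide, 12 mm thick, V notches 30 mm wide, 15 mm deep) at x = +70 mm (bears the rod) and x = -85 mm (bears the sleeve). Origin on the bench under its middle; x along the bar to its bare end. The bar lies level, its origin above the rest's, axis 48 mm above the bench; fingers have room between the saddles.
- rest_tip (a point): Where the nose of the bar belongs in the rest.
- rest_tail (a point): Where the end of the bar's sleeve belongs in the rest.
- can_a: Black canister with a blue lid, 67 mm across and 133 mm high, standing loose on the fixed deck, the one nearer the flap. Origin at the centre of its base.
- can_b: The same kind of canister, standing loose on the fixed deck farther left. Origin at the centre of its base.
There are look-alikes about, which are no part of the job. There is more than one size of the tommy_bar; the one meant has the size given above.

How it is judged (in metres and radians):
On the way, in this order (a step that is already met when the one before it is completed fails the run):
1. the bar's bare end is in a hole of the collar (distance between bar_tip and collar_center below 0.036 m), for 0.1 s.
2. the collar has been turned up tight with the bar in a hole (value of joint collar above 3.28 rad and distance between bar_tip and collar_center below 0.039 m), for 0.1 s.
At the end, for the whole second after the job is handed in: The collar is within 0.12 rad (7 degrees) of its stop and the flap's edge flush with the fixed deck within 0.8 mm; the bar lies still in both saddles of its rest, the same way round, within 20 mm along and 6 mm across; both canisters stand upright within 20 mm of where they were (value of joint collar above 3.28 rad and z of flap_edge in the frame of deck_edge above -0.0008 m and x of bar_tip in the frame of rest_tip between -0.02 and 0.02 m and y of bar_tip in the frame of rest_tip between -0.006 and 0.006 m and z of bar_tip in the frame of rest_tip below 0.005 m and y of bar_tail in the frame of rest_tail between -0.006 and 0.006 m and z of bar_tail in the frame of rest_tail below 0.005 m and linear speed of tommy_bar below 0.02 m/s and distance of each of can_a, can_b from where it was at the start of the episode below 0.02 m and angle between each of can_a, can_b's own z axis and vertical below 0.1 rad); the robot touches nothing.
It fails at once if a canister on the deck is knocked over (angle between any of can_a, can_b's own z axis and vertical above 0.5 rad).
It also fails if it takes over 67 s, if anything falls off the work surface, if the arm or the gripper's body presses on something with over 40 N, if the wrist force passes 120 N, or if a joint passes its speed limit or range.

### The arm

A 6-joint arm with a two-finger parallel gripper is mounted at the origin on a cart in front of the work surface, level with it; the furniture and walls round the work are solid. World frame = base frame: x ahead of the robot, y to its left, z up, the work surface at z = 0. Lengths are in mm, angles in rad, forces in N, time in s.
With the tool pointing down it reaches from about 275 to 1000 mm from the base axis. Payload 8.4 kg.
Tool frame: the origin (TCP) lies on the centre line of the jaws, within the pads' length; the fingertips stand 17 mm ahead of it and the grasp point (between the pads) lies 2 mm behind it (r.tcp_to_tips is the z of the fingertips in the tool frame, in mm); z points along the fingers, y is the direction in which the jaws open and shut (so a half turn about z gives the same grasp; the last joint's range is limited). The gripper opens to 85 mm and grips with 20 to 120 N. Pads are 22 mm wide; open, the fingers measure 114 mm over their backs; the gripper's body (76 mm by 85 mm) begins 54 mm behind the grasp point. The pads swing forward as they close: fully open they stand 13 mm farther back than shut.
Start: joints at [1.323, 0.353, 1.633, -0, 1.155, -0.002], TCP at [152.081, 606.217, 248.281] pointing down, gripper open.
Joint ranges: [-2.63, 2.63], [-0.92, 2.1], [0.06, 2.66], [-1.3, 4.44], [0, 2.69], [-3.02, 3.02]. Speed limits (rad/s): [2.22, 2.22, 2.79, 3.14, 3.14, 3.14].

### API

Orientations are given as [roll, pitch, yaw] about the fixed x, y, z axes, in that order (R = Rz(yaw) Ry(pitch) Rx(roll)).
In Python, from rig import r, cams, job gives the robot as it stands.
- The arm moves only by the tool drive_tool, never from a script. Its argument "deltas" is a list of rows, each a list of 4 numbers: the shift along the tool's x, y, z in cm, then the turn about the tool's z in rad. In form: [[x, y, z, roll], ...]. A call has 1 to 12 rows; each row shifts and turns the commanded pose from where the row before left it, along the tool's axes as they then stand; what a row does not reach is not made up. A row lasts 1/12 s, in which the tool goes at most 41.7 mm and 7.16 degrees, less where a joint would pass 70% of its speed; a pose out of reach is approached as far as the arm can. A call with a gripper value outside its range is refused whole. "jaw" is the closure, from 0 (fully open) to 1 (shut), set as the call begins (left out, the last holds). The fingers move at their own pace and stop on an object; "force" is the grip in N (left out, the last holds). Time passes only in rows, so rows that do not move let the fingers close. It gives the time, the measured TCP pose, the force and the opening at its end, in the units of the state.
- r.sense(): the state, without advancing time (a new reading comes with each control period).
- cams.grab_frame(name): name is "scene" or "top" or "wrist"; returns (picture, depth): 480x640x3 uint8, red, green, blue; 480x640 float32, mm along the optical axis (not along the pixel's ray), 0 where there is no reading.
- cams.camera_params(name): a dict with "fx", "fy", "cx", "cy" (pixels), "k1" (the pictures are not rectified: a ray, as slopes to the right and down, at radius r is drawn at 1 + k1 r^2 times it, then the intrinsics apply), "R" (3x3) and "t" (3): a world point X has camera coordinates R X + t. Camera axes: x right, y down, z forward; pixel columns grow to the right and rows downward; lengths in mm; the calibration is good to about 2 mm. A picture is of the moment at which its call begins: read the wrist's pose just before it. camera_params takes no time and is no camera call; for the wrist camera it gives the pose at the moment of the call.
- job.sign_off(): hands the job in, once; it reports no verdict.
The state is a dict: "clock": time; "qpos": joint angles; "qvel": joint speeds; "joint_efforts": joint torques, N m; "eef_pos": TCP position; "tcp_rot": TCP orientation; "contact_force": force on the tool from outside, world axes, zero at the start; "wrist_torque": the same for the moment, N m; "opening": opening from 0.0 (shut) to 1.0 (fully open).
Only numpy, scipy, OpenCV 4.12 (cv2) and the standard library are available. Lean on these libraries where they do the work, as an engineer would, in place of code of your own. Each camera call takes 0.05 s, during which the arm holds its last target. There are 200 camera calls.

## Working session

There is one attempt and no reset: what is moved stays moved. The work goes in short steps, Python scripts to look and compute and a tool call to move; the robot and the scene stay as the last step left them, time stands still between calls to the robot, and variables do not carry over. Pictures are saved under pics/ and viewed, about 8 in all and at most 12, crops included, and the job is handed in when it is done.

Besides the shell and the picture viewer there is one more tool, called after ">>>" by a JSON object that holds its "method" and its "body". drive_tool: Moves the arm, as the interface text tells. Its arguments: {"type":"object","properties":{"deltas":{"type":"array"},"jaw":{"type":"number"},"force":{"type":"number"}},"required":["deltas"]}

```bash
ls; mkdir -p pics
cat > h.py <<'E'
import numpy as np, cv2
from rig import r,cams,job
def grab(n,save=None):
    p=cams.camera_params(n); im,d=cams.grab_frame(n)
    np.savez(f'{n}.npz',im=im,d=d,**{k:np.array(v) for k,v in p.items()})
    if save: cv2.imwrite(f'pics/{save}.png',im[:,:,::-1])
    return im,d,p
def load(n):
    z=np.load(f'{n}.npz'); return z['im'],z['d'],z
def ray(p,u,v):
    K=np.array([[p['fx'],0,p['cx']],[0,p['fy'],p['cy']],[0,0,1.]],float)
    q=cv2.undistortPoints(np.array([[[u,v]]],float),K,np.array([float(p['k1']),0,0,0]))[0,0]
    return np.array([q[0],q[1],1.])
def atz(p,u,v,z):
    R=np.array(p['R']);t=np.array(p['t']);c=-R.T@t;w=R.T@ray(p,u,v)
    return c+w*(z-c[2])/w[2]
def atd(p,d,u,v):
    R=np.array(p['R']);t=np.array(p['t'])
    w=np.median(d[v-1:v+2,u-1:u+2]); return R.T@(ray(p,u,v)*w-t)
def proj(p,X):
    R=np.array(p['R']);t=np.array(p['t']);c=R@np.array(X,float)+t
    s=c[:2]/c[2];s=s*(1+float(p['k1'])*(s@s)); return np.array([p['fx']*s[0]+p['cx'],p['fy']*s[1]+p['cy']])
E
python3 - <<'E'
from h import *
grab('scene','s0');grab('top','t0')
print(r.sense())
for n in('scene','top'):
    p=cams.camera_params(n);print(n,p['fx'],-np.array(p['R']).T@np.array(p['t']))
E
```

```text
pics
{'clock': 0.1, 'qpos': array([ 1.32262476e+00,  3.53572936e-01,  1.63404519e+00,  8.97083657e-06,
        1.15522094e+00, -2.40072826e-03]), 'qvel': array([-0.00232765, -0.00092189, -0.00156845,  0.00093513, -0.00025059,
        0.00011198]), 'joint_efforts': array([ 1.51064574e-03, -6.06360626e+01, -3.42820036e+01,  2.67054420e-04,
        3.78480079e-03,  4.52019393e-06]), 'eef_pos': array([151.96356889, 605.82735778, 247.64670488]), 'tcp_rot': array([-3.14034626e+00, -1.11950323e-05,  2.89581818e+00]), 'contact_force': array([0.63686707, 0.1976095 , 0.49192955]), 'wrist_torque': array([-0.01985523, -0.04942909, -0.02836672]), 'opening': 1.0007972321080918}
scene 586.7348733938841 [-326.33890917 -696.07955072  871.73150729]
top 507.15314817705433 [ 467.48477053  -83.18112402 1148.32677492]
```

View pics/t0.png

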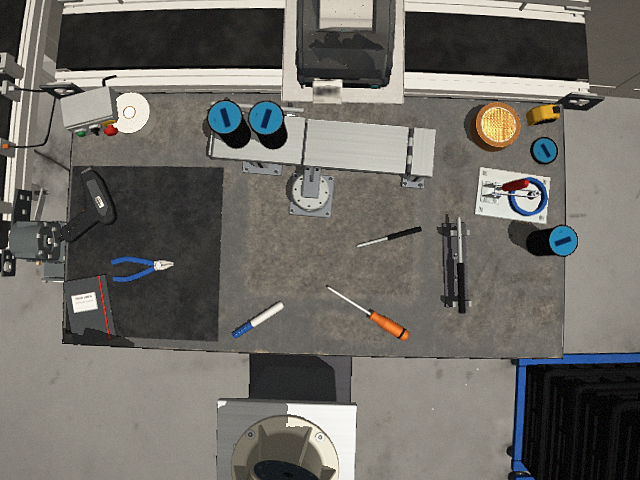

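View pics/s0.png

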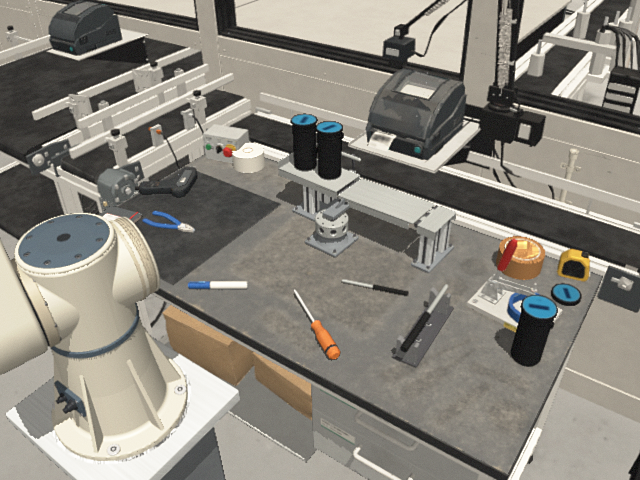

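Run:
```python
from h import *
im,d,p=load('top')
a=cv2.resize(im[110:220,200:440],None,fx=3.3,fy=3.3,interpolation=cv2.INTER_CUBIC)
cv2.imwrite('pics/c1.png',a[:,:,::-1])
b=cv2.resize(im[205:325,420:500],None,fx=5,fy=5,interpolation=cv2.INTER_CUBIC)
c=cv2.resize(im[160:220,280:340],None,fx=6.6,fy=6.6,interpolation=cv2.INTER_CUBIC)
o=np.zeros((600,800,3),np.uint8);o[:600,:400]=b;o[:396,400:796]=c
cv2.imwrite('pics/c2.png',o[:,:,::-1])
for (u,v) in [(310,175),(327,190),(461,240),(461,280),(447,250),(300,140),(310,130),(405,150)]: print(u,v,atd(p,d,u,v).round(1))
```

```text
310 175 [653.6 -43.7  89.2]
327 190 [625.1 -80.3  71.7]
461 240 [ 526.5 -375.6   49.7]
461 280 [ 439.5 -375.4   55.9]
447 250 [ 505.4 -355.2    6.4]
300 140 [722.7 -21.7 112.1]
310 130 [746.4 -41.6 104.7]
405 150 [ 707.3 -240.2  111.8]
```

View pics/c1.png

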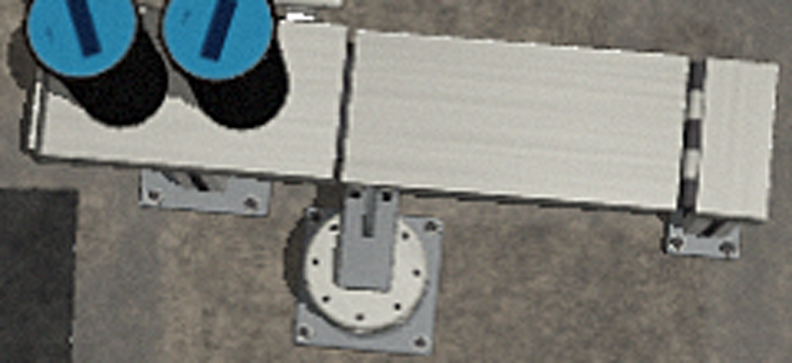

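View pics/c2.png

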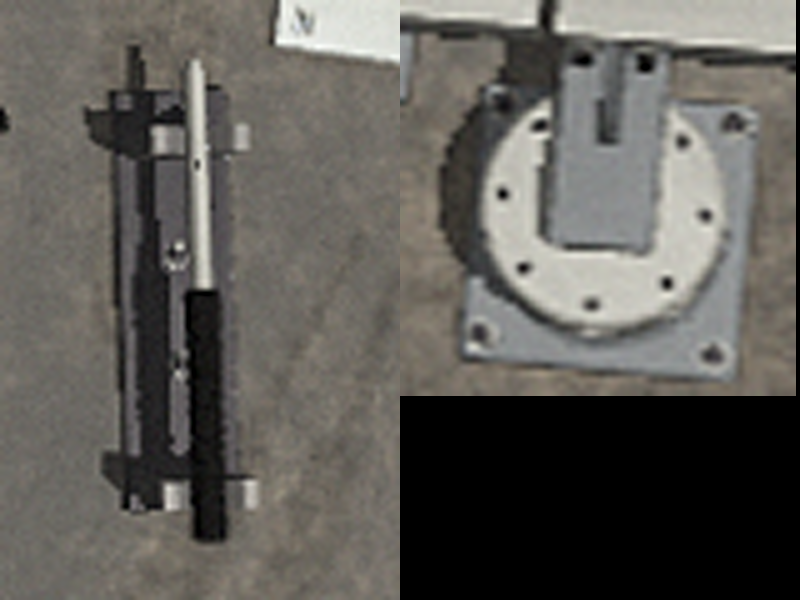

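Run:
```python
from h import *
from scipy.optimize import least_squares
im,d,p=load('top')
D=[(540,125),(503,193),(523,267),(592,304),(667,283),(705,215),(683,141)]
P=np.array([atz(p,280+(u-400+.5)/6.6-.5,160+(v+.5)/6.6-.5,72)[:2] for u,v in D])
f=lambda x:np.hypot(*(P-x[:2]).T)-x[2]
s=least_squares(f,[640,-50,30]);c=s.x;print('dots',c,s.fun.round(1))
a=np.degrees(np.arctan2(*(P-c[:2]).T[::-1]));print(a.round(1),(a%45).round(1))
# deck: edges at z=112, front edge of fixed and flap/fixed pts in c1 (scale 3.3, off 200,110)
g=lambda u,v,z:atz(p,200+(u+.5)/3.3-.5,110+(v+.5)/3.3-.5,z)
for n,u,v,z in [('fix front-left',40,156,112),('fix front-right',338,180,112),('fix back right',348,26,112),('fix backleft?',28,60,112),('hinge front',672,212,112),('end front',768,219,112),('end back',779,64,112)]: print(n,g(u,v,z).round(1))
b=lambda u,v,z:atz(p,420+(u+.5)/5-.5,205+(v+.5)/5-.5,z)
T=b(197,60,48);L=b(209,540,48);print('tip',T,'tail',L,np.linalg.norm(T-L),np.degrees(np.arctan2(*(T-L)[1::-1])),(T+L)/2)
for q in [(167,138),(242,138),(175,495),(250,492)]: print('saddle',b(*q,52).round(1))
```

```text
dots [623.1923917  -44.85156184  32.99957383] [ 0.1 -0.2  0.2 -0.1  0.   0.1 -0.1]
[  40.1   85.1  129.7  175.  -140.   -95.   -50. ] [40.1 40.1 39.7 40.  40.  40.  40. ]
fix front-left [683.9 162.  112. ]
fix front-right [671.8 -27.5 112. ]
fix back right [770.9 -31.  112. ]
fix backleft? [746.1 172.8 112. ]
hinge front [ 656.9 -237.2  112. ]
end front [ 654.3 -297.8  112. ]
end back [ 754.  -304.5  112. ]
tip [ 577.86994916 -371.06485778   48.        ] tail [ 368.29975756 -379.98358782   48.        ] 209.75988403829072 2.436880090847639 [ 473.08485336 -375.5242228    48.        ]
saddle [ 543.  -357.1   52. ]
saddle [ 543.9 -390.4   52. ]
saddle [ 387.9 -363.4   52. ]
saddle [ 389.8 -396.6   52. ]
```

```bash
cat >> h.py <<'E'
def plan(segs,start=None):
    """segs: list of (x,y,z,yaw,n). prints rows per segment (equal steps in world), checks drift"""
    s=r.sense()
    if start is None: start=[*s['eef_pos'],s['tcp_rot'][2]]
    q=np.array(start,float)
    for sg in segs:
        n=sg[4];rows=[];tg=np.array(sg[:4],float)
        for i in range(n):
            k=n-i;dw=(tg[:3]-q[:3])/k;dy=(tg[3]-q[3])/k
            c,sn=np.cos(q[3]),np.sin(q[3])
            row=[round((c*dw[0]+sn*dw[1])/10,2),round((sn*dw[0]-c*dw[1])/10,2),round(-dw[2]/10,2),round(-dy,3)]
            rows.append(row)
            q[:3]+=np.array([c*row[0]+sn*row[1],sn*row[0]-c*row[1],-row[2]])*10;q[3]-=row[3]
        for j in range(0,n,12): print(str(rows[j:j+12]).replace(' ',''))
        print('->',q.round(2))
def st():
    s=r.sense();print('t',round(s['clock'],2),s['eef_pos'].round(1),s['tcp_rot'].round(4),'F',s['contact_force'].round(1),'M',s['wrist_torque'].round(2),'op',round(s['opening'],3),'q6',s['qpos'][5].round(2))
E
python3 -c "
from h import *
plan([(453,-376.5,170,0.0425,36)])"
```

```text
[[np.float64(-1.47),np.float64(-2.44),np.float64(0.22),np.float64(0.079)],[np.float64(-1.66),np.float64(-2.32),np.float64(0.22),np.float64(0.079)],[np.float64(-1.84),np.float64(-2.18),np.float64(0.22),np.float64(0.079)],[np.float64(-2.01),np.float64(-2.03),np.float64(0.22),np.float64(0.079)],[np.float64(-2.16),np.float64(-1.86),np.float64(0.22),np.float64(0.079)],[np.float64(-2.3),np.float64(-1.69),np.float64(0.21),np.float64(0.079)],[np.float64(-2.43),np.float64(-1.5),np.float64(0.22),np.float64(0.079)],[np.float64(-2.54),np.float64(-1.3),np.float64(0.21),np.float64(0.079)],[np.float64(-2.63),np.float64(-1.1),np.float64(0.22),np.float64(0.079)],[np.float64(-2.71),np.float64(-0.89),np.float64(0.21),np.float64(0.079)],[np.float64(-2.77),np.float64(-0.67),np.float64(0.22),np.float64(0.079)],[np.float64(-2.82),np.float64(-0.45),np.float64(0.21),np.float64(0.079)]]
[[np.float64(-2.85),np.float64(-0.23),np.float64(0.22),np.float64(0.079)],[np.float64(-2.85),np.float64(-0.0),np.float64(0.21),np.float64(0.079)],[np.float64(-2.85),np.float64(0.22),np.float64(0.22),np.float64(0.079)],[np.floa
[... 841 characters left out ...]
0.08)],[np.float64(-1.27),np.float64(2.56),np.float64(0.21),np.float64(0.079)],[np.float64(-1.06),np.float64(2.65),np.float64(0.22),np.float64(0.08)],[np.float64(-0.85),np.float64(2.73),np.float64(0.21),np.float64(0.079)],[np.float64(-0.63),np.float64(2.78),np.float64(0.22),np.float64(0.08)],[np.float64(-0.41),np.float64(2.82),np.float64(0.21),np.float64(0.079)],[np.float64(-0.18),np.float64(2.85),np.float64(0.22),np.float64(0.08)],[np.float64(0.05),np.float64(2.85),np.float64(0.21),np.float64(0.079)],[np.float64(0.27),np.float64(2.84),np.float64(0.22),np.float64(0.08)],[np.float64(0.5),np.float64(2.82),np.float64(0.21),np.float64(0.079)]]
-> [ 4.5297e+02 -3.7655e+02  1.7005e+02  4.0000e-02]
```

>>> {"method": "drive_tool", "body": {"deltas": [[-1.47, -2.44, 0, 0.079], [-1.66, -2.32, 0, 0.079], [-1.84, -2.18, 0, 0.079], [-2.0, -2.03, 0, 0.079], [-2.16, -1.86, 0, 0.079], [-2.3, -1.69, 0, 0.079], [-2.43, -1.5, 0, 0.079], [-2.54, -1.3, 0, 0.079], [-2.63, -1.1, 0, 0.079], [-2.71, -0.89, 0, 0.079], [-2.77, -0.67, 0, 0.079], [-2.82, -0.45, 0, 0.079]]}}

```text
clock: 1.1
eef_pos: [252.2, 277.5, 248.1]
tcp_rot: [-3.141, 0.0, 1.944]
contact_force: [0.1, 1.3, 0.4]
opening: 1.0
```

>>> {"method": "drive_tool", "body": {"deltas": [[-2.85, -0.23, 0.2, 0.079], [-2.85, 0, 0.2, 0.079], [-2.85, 0.22, 0.2, 0.079], [-2.82, 0.45, 0.2, 0.079], [-2.77, 0.67, 0.2, 0.079], [-2.71, 0.89, 0.2, 0.079], [-2.64, 1.1, 0.2, 0.079], [-2.54, 1.3, 0.2, 0.079], [-2.43, 1.5, 0.2, 0.079], [-2.3, 1.7, 0.2, 0.079], [-2.16, 1.87, 0.2, 0.079], [-2.0, 2.03, 0.2, 0.079]]}}

```text
clock: 2.1
eef_pos: [353.0, -50.0, 224.2]
tcp_rot: [3.142, -0.0, 0.996]
contact_force: [1.0, 0.1, 0.1]
opening: 0.997
```

>>> {"method": "drive_tool", "body": {"deltas": [[-1.84, 2.18, 0.5, 0.08], [-1.66, 2.32, 0.5, 0.08], [-1.47, 2.45, 0.5, 0.08], [-1.27, 2.56, 0.5, 0.08], [-1.06, 2.65, 0.5, 0.08], [-0.85, 2.73, 0.5, 0.08], [-0.63, 2.78, 0.5, 0.08], [-0.41, 2.82, 0.5, 0.08], [-0.18, 2.85, 0.5, 0.08], [0.05, 2.85, 0.5, 0.08], [0.27, 2.84, 0.2, 0.08], [0.5, 2.82, 0, 0.08]]}}

```text
clock: 3.1
eef_pos: [453.2, -377.0, 171.2]
tcp_rot: [-3.14, 0.001, 0.036]
contact_force: [1.0, 0.0, 0.2]
opening: 1.001
```

Run:
```python
from h import *
st();im,d,p=grab('wrist','w0');st()
print(-np.array(p['R']).T@np.array(p['t']))
for X in [(577.9,-371,48),(368.3,-380,48),(478,-375.3,48)]: print(proj(p,X))
```

```text
t 3.1 [ 453.2 -377.   171.2] [-3.1404e+00  1.3000e-03  3.5600e-02] F [1.  0.  0.2] M [ 0.02 -0.04  0.  ] op 1.001 q6 0.84
t 3.15 [ 455.4 -382.   172.1] [ 3.1383e+00 -1.8000e-03  2.9200e-02] F [ 2.1 -4.2  0.5] M [-0.13 -0.05 -0.  ] op 1.001 q6 0.84
[ 534.50545449 -374.80627435  297.57527693]
[310.92375496  16.30081774]
[313.65638093 355.26682622]
[312.40770239 199.09682189]
```

View pics/w0.png

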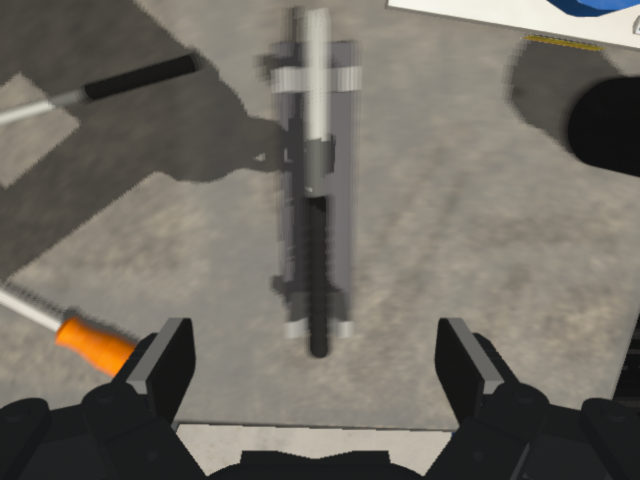

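>>> {"method": "drive_tool", "body": {"deltas": [[0, 0, 0.8, 0], [0, 0, 1.3, 0], [0, 0, 1.3, 0], [0, 0, 1.3, 0], [0, 0, 1.3, 0], [0, 0, 1.3, 0], [0, 0, 1.3, 0], [0, 0, 1.2, 0], [0, 0, 0.7, 0], [0, 0, 0, 0], [0, 0, 0, 0], [0, 0, 0, 0]]}}

```text
clock: 4.15
eef_pos: [453.8, -376.2, 67.8]
tcp_rot: [3.141, -0.001, 0.04]
contact_force: [-0.8, 0.8, -0.3]
opening: 1.003
```

Run:
```python
from h import *
st();im,d,p=grab('wrist','w1');st()
for X in [(577.9,-371,48),(368.3,-380,48),(478,-375.3,48)]: print(proj(p,X))
a=im[:,220:420]
for v in (60,150,240,300): print(v,im[v,270:360:2].sum(1))
```

```text
t 4.15 [ 453.8 -376.2   67.8] [ 3.1411e+00 -5.0000e-04  3.9900e-02] F [-0.8  0.8 -0.3] M [ 0.03 -0.01  0.01] op 1.003 q6 0.84
t 4.2 [ 453.9 -376.4   68. ] [ 3.1408e+00 -9.0000e-04  3.9900e-02] F [-0.2 -0.3  0.5] M [-0.02  0.03 -0.  ] op 1.0 q6 0.84
[311.97816341 -46.68180931]
[313.78187685 486.18370394]
[313.03739793 262.39882078]
60 [499 498 497 499 499 497 497 498 497 497 499 494 373 414 484 561 613 644
 672 701 718 718 713 694 664 631 590 465 400 401 399 398 400 401 399 398
 401 401 398 401 400 401 399 348 477]
150 [276 222 201 194 195 195 198 195 196 197 195 220 357 333 423 501 571 627
 659 694 725 731 728 705 674 639 593 500 372 360 361 361 364 365 365 364
 363 357 359 362 359 360 357 358 357]
240 [201 200 196 192 195 193 195 199 198 198 199 199 200 204 225 334 352 365
 381 383 382 383 378 374 365 353 336 316 240 201 199 199 202 219 219 204
 203 199 200 200 200 199 198 196 197]
300 [355 343 202 196 190 188 187 193 195 198 195 162  81  85  88  87  87  86
  90  92  92  95  93  95  94  89  89  90  90 104 126 118 212 362 371 372
 364 360 361 365 362 364 360 353 351]
```

View pics/w1.png

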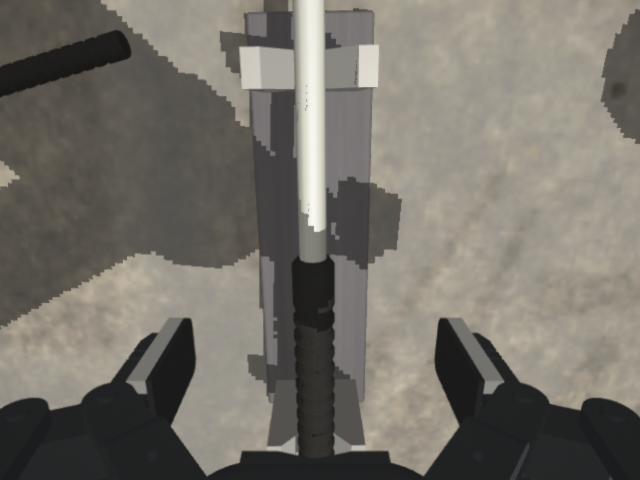

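>>> {"method": "drive_tool", "body": {"deltas": [[0, 0, 0.6, 0], [0, 0, 0.6, 0], [0, 0, 0.6, 0], [0, 0, 0.4, 0], [0, 0, 0, 0], [0, 0, 0, 0]]}}

```text
clock: 4.7
eef_pos: [453.2, -375.8, 44.8]
tcp_rot: [-3.141, 0.001, 0.04]
contact_force: [-0.4, 0.5, -0.1]
opening: 0.997
```

>>> {"method": "drive_tool", "body": {"deltas": [[0, 0, 0, 0], [0, 0, 0, 0], [0, 0, 0, 0], [0, 0, 0, 0], [0, 0, 0, 0], [0, 0, 0, 0], [0, 0, 0, 0], [0, 0, 0, 0], [0, 0, 0, 0]], "jaw": 1.0, "force": 90}}

```text
clock: 5.45
eef_pos: [453.5, -375.9, 45.6]
tcp_rot: [-3.142, -0.0, 0.04]
contact_force: [-0.8, 2.3, 6.0]
opening: 0.162
```

```bash
sed -i 's/row=\[round/row=[float(v) for v in [round/; s/round(-dy,3)\]/round(-dy,3)]]/' h.py
python3 - <<'E'
from h import *
st()
s=r.sense();z0=s['eef_pos'][2]
# after 9cm lift; grip at TCP; nose is rho from TCP
c=np.array([623.2,-44.9]);ah=np.radians(220)
G=125.5  # tcp->nose
for dist in (40+30,26):
    t=c+(G+dist)*np.array([np.cos(ah),np.sin(ah)]);print(dist,t)
t=c+(G+60)*np.array([np.cos(ah),np.sin(ah)])
print(z0); plan([(*t,z0+7+0.01,np.radians(40),12)],start=[453.5,-376.5,z0+80,0.040])
E
```

```text
t 5.45 [ 453.5 -375.9   45.6] [-3.1415e+00 -1.0000e-04  3.9900e-02] F [-0.8  2.3  6. ] M [0.35 0.09 0.19] op 0.162 q6 0.84
70 [ 473.43831137 -170.56497769]
26 [ 507.14426687 -142.28232287]
45.57999196388647
[[0.3,-1.76,0.61,-0.055],[0.4,-1.74,0.61,-0.055],[0.49,-1.72,0.61,-0.055],[0.59,-1.69,0.61,-0.055],[0.68,-1.65,0.61,-0.055],[0.77,-1.61,0.61,-0.055],[0.85,-1.57,0.61,-0.055],[0.94,-1.52,0.61,-0.055],[1.02,-1.46,0.6,-0.055],[1.1,-1.4,0.61,-0.054],[1.17,-1.34,0.6,-0.055],[1.24,-1.28,0.61,-0.054]]
-> [ 481.09 -164.15   52.58    0.7 ]
```

>>> {"method": "drive_tool", "body": {"deltas": [[0, 0, -0.5, 0], [0, 0, -1, 0], [0, 0, -1, 0], [0, 0, -1, 0], [0, 0, -1, 0], [0, 0, -1, 0], [0, 0, -1, 0], [0, 0, -1, 0], [0, 0, -0.5, 0]]}}

```text
clock: 6.2
eef_pos: [454.0, -376.4, 127.1]
tcp_rot: [3.14, -0.001, 0.04]
contact_force: [-0.0, -0.3, -1.5]
opening: 0.159
```

>>> {"method": "drive_tool", "body": {"deltas": [[0.3, -1.76, 0.6, -0.055], [0.4, -1.74, 0.6, -0.055], [0.49, -1.72, 0.6, -0.055], [0.59, -1.69, 0.6, -0.055], [0.68, -1.65, 0.6, -0.055], [0.77, -1.61, 0.6, -0.055], [0.85, -1.57, 0.6, -0.055], [0.94, -1.52, 0.6, -0.055], [1.02, -1.46, 0.6, -0.055], [1.1, -1.4, 0.6, -0.055], [1.17, -1.34, 0.6, -0.055], [1.24, -1.28, 0.6, -0.055]]}}

```text
clock: 7.2
eef_pos: [481.2, -162.9, 53.3]
tcp_rot: [3.141, -0.0, 0.703]
contact_force: [1.3, -0.9, -3.0]
opening: 0.164
```

>>> {"method": "drive_tool", "body": {"deltas": [[0, 0, 0, 0], [0, 0, 0, 0], [0, 0, 0, 0], [0, 0, 0, 0]]}}

```text
clock: 7.53
eef_pos: [481.4, -164.4, 53.7]
tcp_rot: [3.141, -0.0, 0.698]
contact_force: [0.3, -0.0, -1.6]
opening: 0.16
```

Run:
```python
from h import *
st();im,d,p=grab('wrist','w2');st()
c=np.array([623.2,-44.9])
for a in (175,220,265): print(a,'mouth',proj(p,[*(c+40*np.array([np.cos(np.radians(a)),np.sin(np.radians(a))])),55]),'dot',proj(p,[*(c+33*np.array([np.cos(np.radians(a)),np.sin(np.radians(a))])),72]))
s=r.sense();y=s['tcp_rot'][2];x=np.array([np.cos(y),np.sin(y)])
for L in (125.5,25): print('bar',L,proj(p,[*(s['eef_pos'][:2]+L*x),s['eef_pos'][2]+2.4]))
```

```text
t 7.53 [ 481.4 -164.4   53.7] [ 3.1407e+00 -4.0000e-04  6.9850e-01] F [ 0.3 -0.  -1.6] M [0.03 0.01 0.  ] op 0.16 q6 0.54
t 7.58 [ 481.4 -164.5   53.7] [ 3.1408e+00 -4.0000e-04  6.9840e-01] F [ 0.6 -0.5 -1.8] M [-0.01  0.05 -0.  ] op 0.152 q6 0.54
175 mouth [ 187.03315999 -239.01980824] dot [ 185.99825833 -336.44571072]
220 mouth [ 308.17409264 -179.14620311] dot [ 306.95820488 -275.02817878]
265 mouth [ 429.02230912 -238.52542251] dot [ 427.60473455 -335.97196704]
bar 125.5 [309.86979034 -84.76571925]
bar 25 [310.57192873 283.45858556]
```

View pics/w2.png

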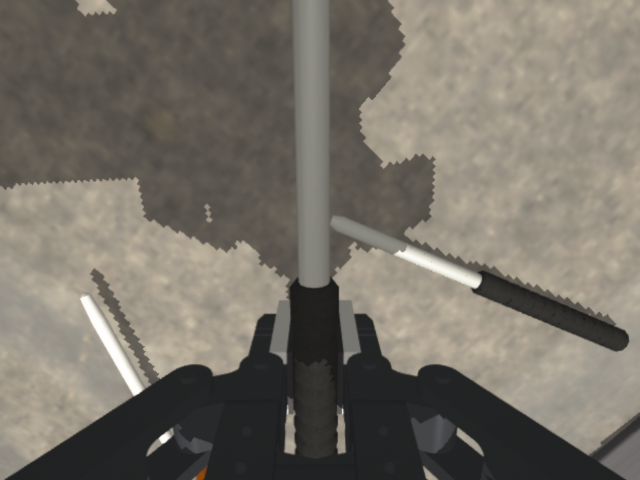

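Run:
```python
from h import *
im,d,p=grab('top')
a=cv2.resize(im[155:245,270:360],None,fx=6.6,fy=6.6,interpolation=cv2.INTER_CUBIC)
im2,d2,p2=grab('scene');u,v=proj(p2,[590,-72,55]).astype(int);print(u,v)
b=cv2.resize(im2[v-22:v+23,u-15:u+15],None,fx=6.6,fy=6.6,interpolation=cv2.INTER_CUBIC)
o=np.zeros((600,800,3),np.uint8);o[:594,:594]=a;o[:b.shape[0],598:598+b.shape[1]]=b
cv2.imwrite('pics/c3.png',o[:,:,::-1])
s=r.sense();y=s['tcp_rot'][2];x=np.array([np.cos(y),np.sin(y)])
for L in (125.5,50): print('bar',L,((proj(p,[*(s['eef_pos'][:2]+L*x),s['eef_pos'][2]+2.4])-[270,155]+.5)*6.6-.5))
for z in(72,55): print((proj(p,[623.2,-44.9,z])-[270,155]+.5)*6.6-.5)
```

```text
332 233
bar 125.5 [385.71517408 385.52569718]
bar 50 [529.89362457 565.51878887]
[269.68204797 236.7718264 ]
[271.314845   244.22523438]
```

View pics/c3.png

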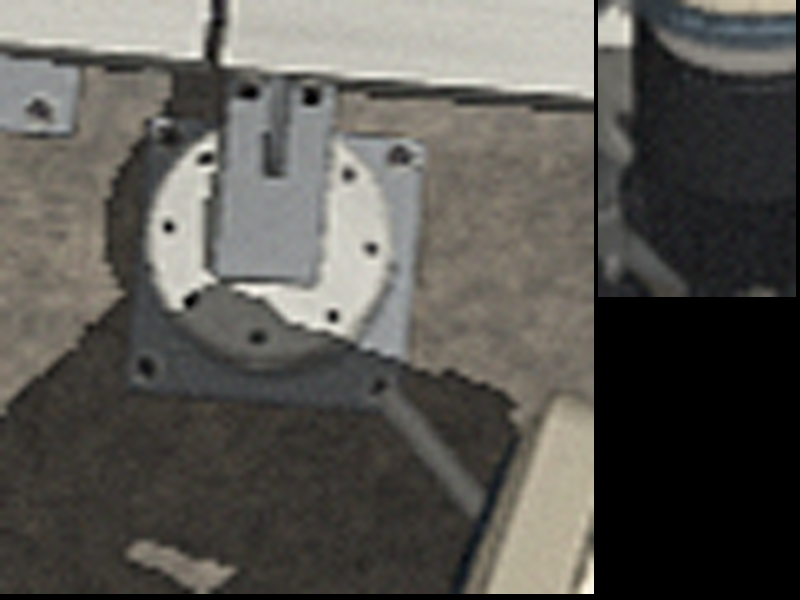

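>>> {"method": "drive_tool", "body": {"deltas": [[0.3, 0, 0.1, 0], [0.4, 0, 0, 0], [0.4, 0, 0, 0], [0.4, 0, 0, 0], [0.4, 0, 0, 0], [0.3, 0, 0, 0], [0, 0, 0, 0], [0, 0, 0, 0]]}}

```text
clock: 8.35
eef_pos: [498.0, -149.3, 52.2]
tcp_rot: [-3.142, 0.0, 0.7]
contact_force: [-0.2, -0.9, -2.5]
opening: 0.159
```

>>> {"method": "drive_tool", "body": {"deltas": [[0.2, 0, 0, 0], [0.2, 0, 0, 0], [0.2, 0, 0, 0], [0.2, 0, 0, 0], [0.2, 0, 0, 0], [0.2, 0, 0, 0], [0, 0, 0, 0], [0, 0, 0, 0]]}}

```text
clock: 9.02
eef_pos: [507.2, -141.7, 52.3]
tcp_rot: [3.142, 0.0, 0.7]
contact_force: [-1.3, -0.3, -2.5]
opening: 0.158
```

```bash
python3 -c "
from h import *
st();s=r.sense();y=s['tcp_rot'][2];n=s['eef_pos'][:2]+125.5*np.array([np.cos(y),np.sin(y)]);print(n,n-[623.2,-44.9],np.hypot(*(n-[623.2,-44.9])))"
```

```text
t 9.02 [ 507.2 -141.7   52.3] [3.1416 0.     0.7   ] F [-1.3 -0.3 -2.5] M [0.02 0.04 0.02] op 0.158 q6 0.6
[603.14389389 -60.85111874] [-20.05610611 -15.95111874] 25.625877183365787
```

>>> {"method": "drive_tool", "body": {"deltas": [[0.02, -0.6, 0, 0.04], [0.04, -1.13, 0, 0.075], [0.04, -1.13, 0, 0.075], [0.04, -1.13, 0, 0.075], [0.04, -1.13, 0, 0.075], [0.04, -1.13, 0, 0.075], [0.04, -1.13, 0, 0.075], [0.04, -1.13, 0, 0.075]]}}

```text
clock: 9.68
eef_pos: [473.6, -65.6, 52.6]
tcp_rot: [3.14, -0.002, 0.129]
contact_force: [2.0, -9.7, -2.2]
opening: 0.16
```

```bash
cat >> h.py <<'E'
def nose():
    st();s=r.sense();y=s['tcp_rot'][2];e=np.array([np.cos(y),np.sin(y)]);n=s['eef_pos'][:2]+125.5*e-[623.2,-44.9]
    g=s['eef_pos'][:2]-[623.2,-44.9]
    print('nose r',np.hypot(*n).round(1),'tcp r',np.hypot(*g).round(1),'ang',np.degrees(np.arctan2(g[1],g[0])).round(1)%360,'yaw+180',(np.degrees(y)+180).round(1),'Ft,Fr',(s['contact_force'][:2]@np.array([e[1],-e[0]])).round(1),(s['contact_force'][:2]@e).round(1))
E
python3 -c "
from h import *
nose()"
```

```text
t 9.68 [473.6 -65.6  52.6] [ 3.1404e+00 -1.9000e-03  1.2890e-01] F [ 2.  -9.7 -2.2] M [-1.48 -0.21 -1.08] op 0.16 q6 1.3
nose r 25.6 tcp r 151.0 ang 187.9 yaw+180 187.4 Ft,Fr 9.9 0.7
```

>>> {"method": "drive_tool", "body": {"deltas": [[0.04, -1.13, 0, 0.075], [0.04, -1.13, 0, 0.075], [0.04, -1.13, 0, 0.075], [0.04, -1.13, 0, 0.075], [0.04, -1.13, 0, 0.075], [0.04, -1.13, 0, 0.075], [0.04, -1.13, 0, 0.075]]}}

```text
clock: 10.27
eef_pos: [482.8, 12.2, 52.4]
tcp_rot: [3.141, -0.0, -0.396]
contact_force: [0.7, -10.6, -2.5]
opening: 0.162
```

>>> {"method": "drive_tool", "body": {"deltas": [[0.04, -1.13, 0, 0.075], [0.04, -1.13, 0, 0.075], [0.04, -1.13, 0, 0.075], [0.04, -1.13, 0, 0.075], [0.04, -1.13, 0, 0.075], [0.04, -1.13, 0, 0.075], [0.02, -0.6, 0, 0.04], [0, 0, 0, 0], [0, 0, 0, 0]]}}

```text
clock: 11.02
eef_pos: [524.0, 71.0, 51.5]
tcp_rot: [3.138, 0.002, -0.882]
contact_force: [-4.9, -4.6, -0.7]
opening: 0.154
```

```bash
python3 -c "
from h import *
nose();im,d,p=grab('top')
cv2.imwrite('pics/c4.png',cv2.resize(im[155:245,240:360],None,fx=6.6,fy=6.6,interpolation=cv2.INTER_CUBIC)[:,:,::-1])"
```

```text
t 11.02 [524.   71.   51.5] [ 3.1375e+00  2.3000e-03 -8.8170e-01] F [-4.9 -4.6 -0.7] M [-0.77  0.71 -0.82] op 0.154 q6 2.58
nose r 27.2 tcp r 152.6 ang 130.6 yaw+180 129.5 Ft,Fr 6.7 0.5
```

View pics/c4.png

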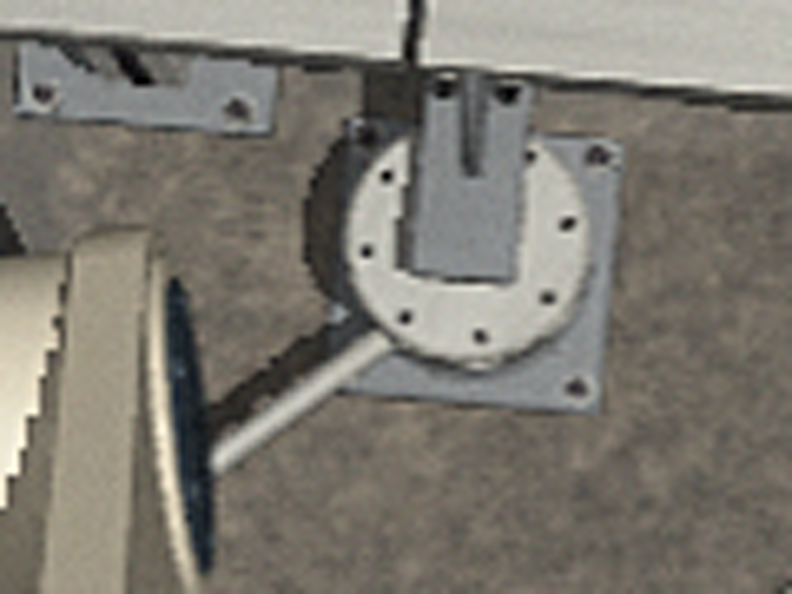

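Run:
```python
from h import *
im,d,p=load('top')
D=[(387,175),(366,250),(405,317),(481,336),(548,297),(568,223),(529,157)]
P=np.array([atz(p,240+(u+.5)/6.6-.5,155+(v+.5)/6.6-.5,72)[:2] for u,v in D])-[623.2,-44.9]
a=np.degrees(np.arctan2(P[:,1],P[:,0]));print(a.round(1),np.mean(a%45),np.hypot(*P.T).round(1))
def pl(a):return a
# flap step: depth-based z at flap vs fixed near gap
for (u,v) in [(297,145),(300,150),(311,130),(311,140),(315,150)]:
  print(u,v,atd(p,d,u,v).round(1))
```

```text
[  53.7   98.8  143.7 -170.9 -125.7  -80.8  -35.8] 9.014123097917034 [33.2 33.2 33.  32.6 32.6 32.8 32.8]
297 145 [712.1 -15.8 111.8]
300 150 [701.5 -22.4 112.4]
311 130 [745.8 -43.8 106.9]
311 140 [723.9 -44.5 109.1]
315 150 [703.  -53.4 108.7]
```

>>> {"method": "drive_tool", "body": {"deltas": [[0.05, 1.24, 0, -0.082], [0.05, 1.24, 0, -0.082], [0.05, 1.24, 0, -0.082], [0, 0, 0, 0], [-0.4, 0, -0.05, 0], [-0.7, 0, 0, 0], [-0.8, 0, 0, 0], [-0.8, 0, 0, 0], [-0.8, 0, 0, 0], [-0.6, 0, 0, 0], [0, 0, 0, 0], [0, 0, 0, 0]]}}

```text
clock: 12.07
eef_pos: [467.3, 69.3, 52.8]
tcp_rot: [-3.142, -0.0, -0.633]
contact_force: [-0.1, -0.2, -1.9]
opening: 0.159
```

```bash
python3 -c "
from h import *
nose()"
```

```text
t 12.07 [467.3  69.3  52.8] [-3.1415e+00 -1.0000e-04 -6.3340e-01] F [-0.1 -0.2 -1.9] M [ 0.   -0.01 -0.05] op 0.159 q6 2.35
nose r 67.8 tcp r 193.3 ang 143.8 yaw+180 143.7 Ft,Fr 0.3 0.0
```

>>> {"method": "drive_tool", "body": {"deltas": [[0.03, 0.97, 0, -0.05], [0.09, 1.9, 0, -0.0985], [0.09, 1.9, 0, -0.0985], [0.09, 1.9, 0, -0.0985], [0.09, 1.9, 0, -0.0985], [0.09, 1.9, 0, -0.0985], [0.09, 1.9, 0, -0.0985], [0.09, 1.9, 0, -0.0985]]}}

```text
clock: 12.73
eef_pos: [430.6, -67.0, 52.9]
tcp_rot: [3.141, -0.0, 0.11]
contact_force: [-0.0, 0.5, -2.1]
opening: 0.16
```

>>> {"method": "drive_tool", "body": {"deltas": [[0.09, 1.9, 0, -0.0985], [0.09, 1.9, 0, -0.0985], [0.09, 1.9, 0, -0.0985], [0.09, 1.9, 0, -0.0985], [0.09, 1.9, 0, -0.0985], [0.09, 1.9, 0, -0.0985], [0.09, 1.9, 0, -0.0985], [0.09, 1.9, 0, -0.0985], [0.03, 0.93, 0, -0.048], [0, 0, 0, 0], [0, 0, 0, 0], [0, 0, 0, 0]]}}

```text
clock: 13.73
eef_pos: [508.0, -201.4, 52.5]
tcp_rot: [-3.14, 0.0, 0.939]
contact_force: [1.0, 0.3, -1.8]
opening: 0.159
```

```bash
python3 -c "
from h import *
nose()
s=r.sense();c=np.array([623.2,-44.9]);e=np.array([np.cos(np.radians(234)),np.sin(np.radians(234))])
plan([(*(c+e*(125.5+60)),52.4,np.radians(54),1),(*(c+e*(125.5+26)),52.4,np.radians(54),1)])"
```

```text
t 13.73 [ 508.  -201.4   52.5] [-3.1403e+00  3.0000e-04  9.3940e-01] F [ 1.   0.3 -1.8] M [-0.03 -0.03 -0.01] op 0.159 q6 0.25
nose r 68.8 tcp r 194.3 ang 233.6 yaw+180 233.8 Ft,Fr 0.6 0.9
[[0.88,0.12,0.01,-0.003]]
-> [ 514.2  -194.98   52.36    0.94]
[[3.4,-0.0,-0.0,-0.0]]
-> [ 534.19 -167.47   52.36    0.94]
```

>>> {"method": "drive_tool", "body": {"deltas": [[0.4, 0.1, 0, 0], [0.5, 0, 0, 0], [0.5, 0, 0, 0], [0.5, 0, 0, 0], [0.5, 0, 0, 0], [0.3, 0, 0, 0], [0.3, 0, 0, 0], [0.3, 0, 0, 0], [0.3, 0, 0, 0], [0.3, 0, 0, 0], [0.3, 0, 0, 0], [0, 0, 0, 0]]}}

```text
clock: 14.73
eef_pos: [534.9, -168.1, 52.8]
tcp_rot: [3.141, -0.0, 0.941]
contact_force: [0.5, 0.5, -1.7]
opening: 0.153
```

```bash
python3 -c "
from h import *
nose()"
```

```text
t 14.73 [ 534.9 -168.1   52.8] [ 3.1414e+00 -2.0000e-04  9.4140e-01] F [ 0.5  0.5 -1.7] M [-0.09  0.02  0.01] op 0.153 q6 0.32
nose r 26.1 tcp r 151.6 ang 234.4 yaw+180 233.9 Ft,Fr 0.1 0.7
```

>>> {"method": "drive_tool", "body": {"deltas": [[0.02, -0.6, 0, 0.04], [0.04, -1.13, 0, 0.075], [0.04, -1.13, 0, 0.075], [0.04, -1.13, 0, 0.075], [0.04, -1.13, 0, 0.075], [0.04, -1.13, 0, 0.075], [0.04, -1.13, 0, 0.075], [0.04, -1.13, 0, 0.075], [0.04, -1.13, 0, 0.075], [0.04, -1.13, 0, 0.075], [0.04, -1.13, 0, 0.075]]}}

```text
clock: 15.65
eef_pos: [474.0, -70.1, 53.0]
tcp_rot: [3.141, -0.0, 0.145]
contact_force: [-0.6, -9.1, -2.4]
opening: 0.157
```

>>> {"method": "drive_tool", "body": {"deltas": [[0.02, -0.75, 0, 0.05], [0.02, -0.75, 0, 0.05], [0.02, -0.75, 0, 0.05], [0.02, -0.75, 0, 0.05]]}}

```text
clock: 15.98
eef_pos: [471.8, -40.0, 52.7]
tcp_rot: [3.141, 0.001, -0.053]
contact_force: [-2.4, -9.0, -1.4]
opening: 0.158
```

>>> {"method": "drive_tool", "body": {"deltas": [[0.02, -0.75, 0, 0.05], [0.02, -0.75, 0, 0.05], [0.02, -0.75, 0, 0.05]]}}

```text
clock: 16.23
eef_pos: [474.2, -17.7, 52.6]
tcp_rot: [3.141, 0.002, -0.203]
contact_force: [-2.8, -8.2, -1.4]
opening: 0.157
```

```bash
python3 -c "
from h import *
nose()"
```

```text
t 16.23 [474.2 -17.7  52.6] [ 3.1406e+00  2.1000e-03 -2.0320e-01] F [-2.8 -8.2 -1.4] M [-1.26  0.49 -1.04] op 0.157 q6 1.73
nose r 26.1 tcp r 151.5 ang 169.6 yaw+180 168.4 Ft,Fr 8.6 -1.1
```

>>> {"method": "drive_tool", "body": {"deltas": [[0.02, -0.75, 0, 0.05], [0.02, -0.75, 0, 0.05], [0.02, -0.75, 0, 0.05]]}}

```text
clock: 16.48
eef_pos: [479.8, 4.0, 52.4]
tcp_rot: [3.14, 0.003, -0.353]
contact_force: [-4.8, -7.8, -0.8]
opening: 0.156
```

>>> {"method": "drive_tool", "body": {"deltas": [[0.02, -0.75, 0, 0.05], [0.02, -0.75, 0, 0.05]]}}

```text
clock: 16.65
eef_pos: [485.3, 17.8, 52.3]
tcp_rot: [3.139, 0.004, -0.453]
contact_force: [-5.0, -7.2, -1.0]
opening: 0.154
```

>>> {"method": "drive_tool", "body": {"deltas": [[0.02, -0.75, 0, 0.05], [0.02, -0.75, 0, 0.05]]}}

```text
clock: 16.82
eef_pos: [492.0, 30.9, 52.2]
tcp_rot: [3.138, 0.004, -0.553]
contact_force: [-7.0, -6.2, -1.5]
opening: 0.157
```

```bash
python3 -c "
from h import *
nose()"
```

```text
t 16.82 [492.   30.9  52.2] [ 3.1383  0.0041 -0.5533] F [-7.  -6.2 -1.5] M [-1.03  0.87 -0.99] op 0.157 q6 2.18
nose r 26.3 tcp r 151.5 ang 150.0 yaw+180 148.3 Ft,Fr 9.0 -2.7
```

>>> {"method": "drive_tool", "body": {"deltas": [[0.02, -0.6, 0, 0.04], [0.02, -0.6, 0, 0.04]]}}

```text
clock: 16.98
eef_pos: [498.4, 40.9, 52.0]
tcp_rot: [3.137, 0.005, -0.633]
contact_force: [-8.1, -5.9, -0.8]
opening: 0.156
```

>>> {"method": "drive_tool", "body": {"deltas": [[0.02, -0.6, 0, 0.04], [0.02, -0.6, 0, 0.04]]}}

```text
clock: 17.15
eef_pos: [505.3, 49.9, 51.8]
tcp_rot: [3.136, 0.005, -0.713]
contact_force: [-8.7, -8.1, 0.1]
opening: 0.153
```

>>> {"method": "drive_tool", "body": {"deltas": [[0.02, -0.6, 0, 0.04], [0.02, -0.6, 0, 0.04]]}}

```text
clock: 17.32
eef_pos: [513.0, 58.1, 51.6]
tcp_rot: [3.134, 0.005, -0.794]
contact_force: [-10.4, -11.4, -0.1]
opening: 0.152
```

```bash
python3 -c "
from h import *
nose()
im,d,p=grab('top')
cv2.imwrite('pics/c5.png',cv2.resize(im[155:245,240:360],None,fx=6.6,fy=6.6,interpolation=cv2.INTER_CUBIC)[:,:,::-1])"
```

```text
t 17.32 [513.   58.1  51.6] [ 3.1343  0.005  -0.7938] F [-10.4 -11.4  -0.1] M [-1.92  1.4  -1.8 ] op 0.152 q6 2.48
nose r 26.0 tcp r 150.8 ang 136.9 yaw+180 134.5 Ft,Fr 15.4 0.8
```

View pics/c5.png

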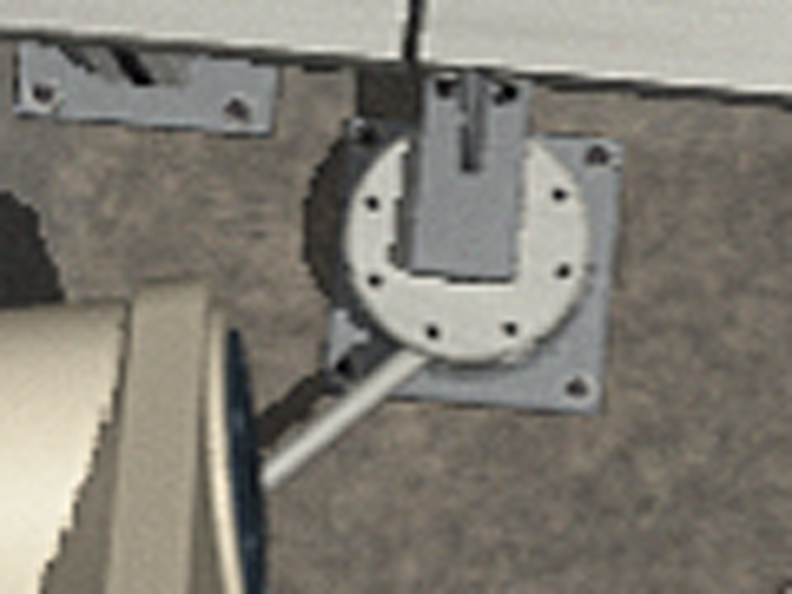

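```bash
cat >> h.py <<'E'
def phase(n='top'):
    im,d,p=load(n) if n=='saved' else (lambda t:(t[0],t[1],t[2]))(grab('top'))
    g=cv2.GaussianBlur(cv2.cvtColor(im,cv2.COLOR_RGB2GRAY),(0,0),.6).astype(np.float32)
    best=[]
    for ph in np.arange(0,45,.5):
        v=[]
        for k in range(8):
            a=np.radians(ph+45*k)
            if abs((np.degrees(a)-176+180)%360-180)>135: continue   # under lug/deck side
            uv=proj(p,[623.2+33*np.cos(a),-44.9+33*np.sin(a),72])
            v.append(cv2.getRectSubPix(g,(1,1),(float(uv[0]),float(uv[1])))[0,0])
        best.append(np.mean(v))
    b=np.array(best);i=b.argmin();w=np.arange(-4,5);q=(b.max()-b[(i+w)%90]).clip(b.ptp()/3 if hasattr(b,'ptp') else np.ptp(b)/3)-np.ptp(b)/3
    print('phase',round(((i+(w*q).sum()/q.sum())/2)%45,2),'contrast',np.ptp(b).round(1))
    z=[np.median([atd(p,d,u,v)[2] for u in range(u0-3,u0+4) for v in range(125,150,3)]) for u0 in (297,313)]
    print('fixed z, flap z',np.round(z,2))
E
python3 -c "
from h import *
phase()"
```

```text
phase 26.48 contrast 94.8
fixed z, flap z [111.93 112.05]
```

>>> {"method": "drive_tool", "body": {"deltas": [[0.02, -0.6, 0, 0.04], [0, -0.3, 0, 0.02], [0, 0, 0, 0]]}}

```text
clock: 17.67
eef_pos: [519.4, 63.8, 51.4]
tcp_rot: [3.133, 0.005, -0.854]
contact_force: [-10.7, -13.0, 0.2]
opening: 0.155
```

```bash
python3 -c "
from h import *
nose();phase()"
```

```text
t 17.67 [519.4  63.8  51.4] [ 3.1331  0.0049 -0.8536] F [-10.7 -13.    0.2] M [-2.14  1.5  -1.88] op 0.155 q6 2.55
nose r 25.6 tcp r 150.3 ang 133.7 yaw+180 131.1 Ft,Fr 16.6 2.7
phase 26.47 contrast 95.4
fixed z, flap z [112.24 112.3 ]
```

>>> {"method": "drive_tool", "body": {"deltas": [[0.05, 1.25, 0, -0.083], [0.05, 1.25, 0, -0.083], [0.05, 1.25, 0, -0.083], [0.05, 1.25, 0, -0.083], [0.05, 1.25, 0, -0.083], [0.05, 1.25, 0, -0.083], [0, 0, 0, 0], [0, 0, 0, 0]]}}

```text
clock: 18.38
eef_pos: [481.8, 3.9, 52.9]
tcp_rot: [-3.141, -0.0, -0.354]
contact_force: [-0.7, -0.2, -1.7]
opening: 0.157
```

```bash
python3 -c "
from h import *
nose();phase()"
```

```text
t 18.38 [481.8   3.9  52.9] [-3.1415e+00 -1.0000e-04 -3.5430e-01] F [-0.7 -0.2 -1.7] M [ 0.03  0.03 -0.01] op 0.157 q6 1.93
nose r 24.2 tcp r 149.6 ang 160.9 yaw+180 159.7 Ft,Fr 0.4 -0.6
phase 26.48 contrast 96.6
fixed z, flap z [112.07 111.74]
```

>>> {"method": "drive_tool", "body": {"deltas": [[-0.4, 0, 0, 0], [-0.8, 0, 0, 0], [-0.8, 0, 0, 0], [-1, 0, 0, 0], [-1, 0, 0, 0], [-1, 0, -1, 0], [-1, 0, -1.5, 0], [0, 0, -1.5, 0], [0, 0, -1.5, 0], [0, 0, -1.5, 0], [0, 0, 0, 0]]}}

```text
clock: 19.35
eef_pos: [426.0, 25.3, 124.9]
tcp_rot: [-3.14, -0.003, -0.35]
contact_force: [1.1, 0.6, -1.9]
opening: 0.159
```

```bash
python3 -c "
from h import *
nose();phase()
plan([(453.5,-376,122,0.040,16)])"
```

```text
t 19.35 [426.   25.3 124.9] [-3.1401 -0.0033 -0.3504] F [ 1.1  0.6 -1.9] M [ 0.01 -0.04 -0.02] op 0.159 q6 1.98
nose r 83.8 tcp r 209.3 ang 160.4 yaw+180 159.9 Ft,Fr -1.0 0.8
phase 26.48 contrast 95.5
fixed z, flap z [111.89 111.94]
[[1.02,2.3,0.01,-0.024],[0.97,2.32,0.01,-0.024],[0.91,2.34,0.01,-0.024],[0.86,2.36,0.01,-0.024],[0.8,2.38,0.01,-0.025],[0.74,2.4,0.01,-0.024],[0.68,2.42,0.01,-0.025],[0.62,2.44,0.01,-0.024],[0.56,2.45,0.01,-0.025],[0.5,2.46,0.01,-0.024],[0.44,2.47,0.01,-0.025],[0.38,2.49,0.01,-0.024]]
[[0.32,2.49,0.01,-0.025],[0.26,2.5,0.01,-0.024],[0.2,2.51,0.01,-0.025],[0.14,2.51,0.02,-0.024]]
-> [ 4.5353e+02 -3.7599e+02  1.2197e+02  4.0000e-02]
```

>>> {"method": "drive_tool", "body": {"deltas": [[1.02, 2.3, 0, -0.0245], [0.97, 2.32, 0, -0.0245], [0.91, 2.34, 0, -0.0245], [0.86, 2.36, 0, -0.0245], [0.8, 2.38, 0, -0.0245], [0.74, 2.4, 0, -0.0245], [0.68, 2.42, 0, -0.0245], [0.62, 2.44, 0, -0.0245], [0.56, 2.45, 0, -0.0245], [0.5, 2.46, 0, -0.0245], [0.44, 2.47, 0, -0.0245], [0.38, 2.49, 0, -0.0245]]}}

```text
clock: 20.4
eef_pos: [445.6, -276.5, 121.2]
tcp_rot: [-3.141, 0.002, -0.056]
contact_force: [0.2, 0.9, -1.3]
opening: 0.158
```

>>> {"method": "drive_tool", "body": {"deltas": [[0.32, 2.49, 0, -0.0245], [0.26, 2.5, 0, -0.0245], [0.2, 2.51, 0, -0.0245], [0.14, 2.51, 0, -0.0245], [0, 0, 0, 0], [0, 0, 0, 0], [0, 0, 0, 0], [0, 0, 0, 0]]}}

```text
clock: 21.07
eef_pos: [453.2, -374.9, 121.9]
tcp_rot: [-3.14, 0.001, 0.042]
contact_force: [0.1, -0.8, -2.7]
opening: 0.161
```

Run:
```python
from h import *
st();im,d,p=grab('wrist','w3')
for X in [(577.9,-371,125),(478,-375.3,125)]: print(proj(p,X))
print('saddle mid',proj(p,[543.5,-373.7,48]))
g=cv2.cvtColor(im,cv2.COLOR_RGB2GRAY)
cv2.imwrite('pics/w3.png',im[:,:,::-1])
```

```text
t 21.07 [ 453.2 -374.9  121.9] [-3.1401e+00  1.4000e-03  4.1500e-02] F [ 0.1 -0.8 -2.7] M [-0.03  0.02 -0.  ] op 0.161 q6 0.84
[317.79415906 -80.3229663 ]
[317.24117676 286.7288531 ]
saddle mid [319.34954901  80.46280048]
```

View pics/w3.png

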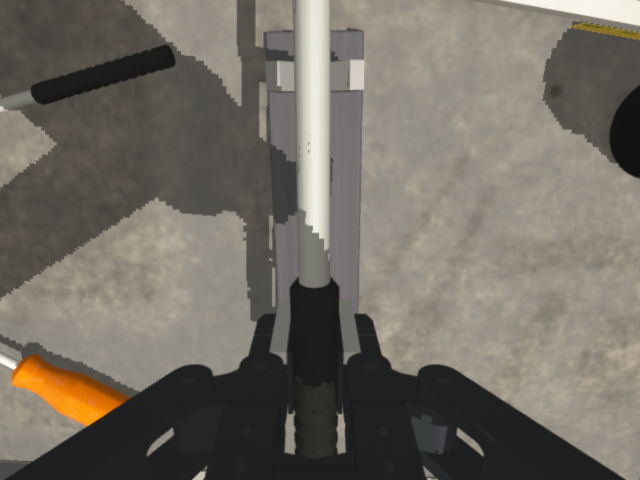

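>>> {"method": "drive_tool", "body": {"deltas": [[0, 0.1, 0.6, 0], [0, 0, 1, 0], [0, 0, 1, 0], [0, 0, 1, 0], [0, 0, 1, 0], [0, 0, 1, 0], [0, 0, 0.8, 0], [0, 0, 0.5, 0], [0, 0, 0.3, 0], [0, 0, 0.3, 0], [0, 0, 0, 0], [0, 0, 0, 0]]}}

```text
clock: 22.12
eef_pos: [454.0, -377.4, 48.0]
tcp_rot: [3.141, -0.0, 0.041]
contact_force: [-0.7, 0.3, -1.3]
opening: 0.157
```

```bash
python3 -c "
from h import *
st()"
```

```text
t 22.12 [ 454.  -377.4   48. ] [ 3.1414e+00 -2.0000e-04  4.1300e-02] F [-0.7  0.3 -1.3] M [ 0.05  0.04 -0.03] op 0.157 q6 0.83
```

>>> {"method": "drive_tool", "body": {"deltas": [[0, -0.1, 0.1, 0], [0, 0, 0.1, 0], [0, 0, 0, 0], [0, 0, 0, 0]]}}

```text
clock: 22.45
eef_pos: [454.0, -376.4, 46.2]
tcp_rot: [3.141, -0.001, 0.041]
contact_force: [1.0, 2.9, 2.3]
opening: 0.156
```

>>> {"method": "drive_tool", "body": {"deltas": [[0, 0, 0, 0], [0, 0, 0, 0], [0, 0, 0, 0], [0, 0, 0, 0], [0, 0, 0, 0], [0, 0, 0, 0], [0, 0, 0, 0], [0, 0, 0, 0]], "jaw": 0.0}}

```text
clock: 23.12
eef_pos: [453.8, -376.3, 45.8]
tcp_rot: [3.142, 0.0, 0.041]
contact_force: [-0.2, -0.4, -0.3]
opening: 1.004
```

>>> {"method": "drive_tool", "body": {"deltas": [[0, 0, -0.5, 0], [0, 0, -1, 0], [0, 0, -1, 0], [0, 0, -1.5, 0], [0, 0, -2, 0], [0, 0, -2, 0], [0, 0, -2, 0], [0, 0, -2, 0], [0, 0, -2, 0], [0, 0, 0, 0], [0, 0, 0, 0], [0, 0, 0, 0]]}}

```text
clock: 24.12
eef_pos: [453.6, -376.2, 185.9]
tcp_rot: [3.141, -0.0, 0.041]
contact_force: [-0.2, 0.3, -0.4]
opening: 0.999
```

Run:
```python
from h import *
st();im,d,p=grab('wrist');phase()
a=cv2.resize(im,None,fx=.9,fy=.9)
it,dt,pt=load('top')
b=cv2.resize(it[90:160,195:300],(210,140))
o=np.zeros((432,800,3),np.uint8);o[:,:576]=a;o[:140,580:790]=b
cv2.imwrite('pics/f.png',o[:,:,::-1])
for n,X in [('nose',(577.9,-371,48)),('tail',(368.3,-380,48)),('sleeve',(478,-375.3,48)),('grip',(453,-376,48))]: print(n,proj(p,X)*.9)
# canisters: top image difference from start in lid area
t0=cv2.imread('pics/t0.png')[:,:,::-1].astype(int);D=np.abs(it[90:160,200:296].astype(int)-t0[90:160,200:296]).max(2);print('can diff px>40',(D>40).sum())
```

```text
t 24.12 [ 453.6 -376.2  185.9] [ 3.1414e+00 -1.0000e-04  4.1300e-02] F [-0.2  0.3 -0.4] M [0.02 0.02 0.01] op 0.999 q6 0.83
phase 26.48 contrast 103.4
fixed z, flap z [111.59 111.93]
nose [282.25688829  20.35510668]
tail [282.60640942 309.98729632]
sleeve [282.45640182 175.48056332]
grip [281.98699784 209.05658217]
can diff px>40 0
```

View pics/f.png

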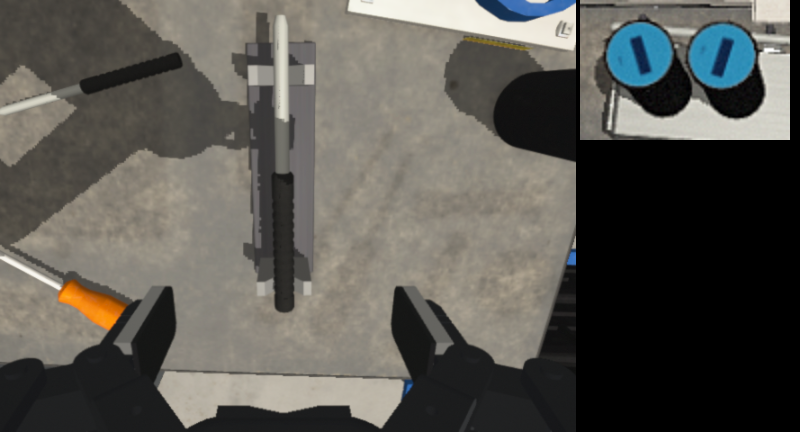

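```bash
python3 -c "
from h import *
job.sign_off();st()"
```

```text
the job is handed in; nothing more can be done
the job is handed in; nothing more can be done
```

The flap is flush with the fixed deck and the collar is up tight. The bar is back in both saddles the same way round, and I handed the job in at about 24 s of the 67 s allowed. No verdict was reported.

- **Turning:** it took two swings with the bar's bare end in the collar holes. The collar turned about 148 degrees in all. At the end it would not move under 16 N on the bar, several times the 2 to 10 N it should need. Its angle then stayed put while I drew the bar out.
- **Flap:** the top camera's depth put the flap within about 0.3 mm of the fixed deck. That is close to the depth noise, so the solid stop is the firmer evidence.
- **Bar:** in the last wrist picture it lies in both saddles within about 3 mm of where it started, along and across.
- **Canisters:** the top picture showed no change around them from the start.
- **Robot:** it was clear of everything when I handed in.

One thing differed from plan: the bar tilted about 14 degrees in its loose hole under load, and more at the stop. The first swing therefore turned the collar about 76 degrees instead of 90. No check failed.

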